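Seat the centrifuge rotor on its drive and shut the lid

TASK

Fit the silver rotor to the centrifuge: carry it upright by its black knob from the blue stand to the chamber, and since the drive has stopped at some unknown angle, keep the rotor lightly pressed on it and shuffle and turn it until its square spigot falls fully home in the drive's socket. Then let go of it and shut the centrifuge lid completely. Do not drop the rotor or press hard on the drive, and leave the other things on the bench where they are.

Things in the scene. Friction and masses are not known exactly. Their poses are not given: they have to be found in the camera images.
- rotor_mid (a point): Centre (half-way up) of the rotor: silver disc 116 mm across, 34 mm thick, twelve dark holes on top; under it a sharp square spigot 30 mm wide, 10 mm long, with a central bore 13 mm wide, 22 mm deep. 250-450 g. The point is on the axis, 27 mm above the disc's flat underside, 7 mm below its top face, 37 mm above the spigot's tip. z: the axis, up; x, y square to the spigot's flats.
- rotor_knob (a point): Middle of the rotor's round black knob: 26 mm diameter, 30 mm tall, standing on the middle of the disc's top face. The point is on the rotor's axis, 15 mm above that face, 15 mm below the knob's top and 22 mm above rotor_mid.
- rotor_stand: Blue ring stand, 112 mm across, 18 mm high, fixed to the bench; origin under its centre. At first the rotor sits upright on its top, the spigot hanging free in the ring.
- drive_seat (a point): On the spin axis , level with the drive head's flat top (52 mm above the bench): rotor home = underside on this face, rotor_mid 27 mm above this point; 37 mm while the spigot stands on the face. x to the back (hinge side), y left, z up; fixed to the housing, NOT turning with the drive. Round head, 66 mm across; square socket 32 mm wide, 12 deep, no lead-in.
- centrifuge: White bench centrifuge, fixed; origin on the bench under the spin axis. 254 mm deep (135 in front of the axis, 119 behind), 210 wide; open round chamber 143 mm across, rim 115 mm above the bench. Inside, the drive head: it has stopped at an unmeasured angle; the spigot enters within about 3 degrees, in any of 4 positions.
- lid_hinge (a point): Middle of the lid's hinge line, at the back of the centrifuge: 117 mm behind the spin axis, 116 mm above the bench. Its axes tip with the lid: x from the lid's free edge to the hinge, y along the hinge to the centrifuge's left.
- lid_front (a point): Middle of the lid's free edge, on its outer face. White plate with clear window, 204 mm wide, 14 mm thick; free edge 205 mm from the hinge line, outer face 16 mm outside the hinge line's plane; a blue tab 70 mm wide stands 5 mm beyond the edge. Open, the lid stands upright at the back, its outer face looking to the back.
- lid (a joint): Lid angle in rad: 0 shut (level over the chamber), about 1.6 standing open, 1.8 the stop. Friction hinge: it stays where it is left; 3 to 6 N at the free edge swings it shut. With the rotor home the knob clears the shut lid by 2 mm; otherwise the lid cannot shut.
- tube_rack: Bystander: orange rack of small tubes, 100 x 70 x 44 mm. Origin under its centre.
- rotor_cover: Bystander: grey disc cover, 108 mm across, 22 mm high with a small red knob. Origin under its centre.
- tip_box: Bystander: clear box with green lid, 122 x 82 x 61 mm. Origin under its centre.
- beaker: Bystander: glass beaker, 72 mm across, 90 mm high. Origin under its centre.
- wash_bottle: Bystander: white wash bottle, red cap, 68 mm across, 190 mm high with its spout. Origin under its centre.
- timer: Bystander: small white timer, 60 x 60 x 18 mm. Origin under its centre.
- drive_pin (a point): Tip of the drive's steel centring pin, on the spin axis, 10 mm above drive_seat; 11.5 mm thick with a coned tip, it enters the rotor's bore and centres it to within 0.75 mm before the spigot meets the drive. Axes as drive_seat, not turning. The drive turns against 0.14 N m of friction: a rotor pressed with over about 10 N drags it along instead of turning on it.
Things that resemble listed ones, but are neither listed nor needed, are in the scene too. Leave any pink or purple look-alike of the part that bears rotor_mid alone.

How it is judged:
By the outcome, as a careful person would: the job done as asked, in the order asked, and still so for the second after the job is handed in, with the robot touching nothing.
It also fails if it takes over 72 s, if anything falls off the work surface, if the arm or the gripper's body presses on something with over 40 N, if the wrist force passes 120 N, or if a joint passes its speed limit or range.

ROBOT

A 6-joint arm with a two-finger parallel gripper is mounted at the origin on the work surface. World frame = base frame: x ahead of the robot, y to its left, z up, the work surface at z = 0. Lengths are in mm, angles in rad, forces in N, time in s.
With the tool pointing down it reaches from about 325 to 1000 mm from the base axis. Payload 5.1 kg.
Tool frame: the origin (TCP) lies between the finger pads; the fingertips stand 8 mm ahead of it and the grasp point (between the pads) lies 11 mm behind it; z points along the fingers, y is the direction in which the jaws open and shut (so a half turn about z gives the same grasp; the last joint's range is limited). The gripper opens to 85 mm and grips with 20 to 120 N. Pads are 22 mm wide; open, the fingers measure 114 mm over their backs; the gripper's body (76 mm by 85 mm) begins 54 mm behind the grasp point. The pads swing forward as they close: fully open they stand 13 mm farther back than shut.
Start: joints at [-1.321, 0.124, 1.65, -0, 1.367, -0.083], TCP at [212.316, -614.334, 239.322] pointing down, gripper open.
Joint ranges: [-2.61, 2.61], [-1.02, 2.33], [0.03, 2.71], [-1.35, 4.49], [0.32, 2.68], [-2.91, 2.91]. Speed limits (rad/s): [2.57, 2.57, 3.14, 3.14, 3.14, 3.14].

INTERFACE

Orientations are given as a rotation vector (axis times angle).
In Python, from plant import status, cams, env gives the robot as it stands.
- The arm moves only by the tool apply_moves, never from a script. Its argument "moves" is a list that holds one entry, the list of rows, each a list of 5 numbers: the shift along the tool's x, y, z in mm, then the turn about the tool's z in degrees, then the opening, from 0 (shut) to 1 (fully open). A call has 1 to 10 rows; each row is the pose to reach, as a shift and turn from the pose measured when the call began, along the tool's axes at that moment; what a row does not reach only later rows make up. A row lasts 1/10 s, in which the tool goes at most 50 mm and 8.59 degrees, less where a joint would pass 70% of its speed; a pose out of reach is approached as far as the arm can. A call with a gripper value outside its range is refused whole. The fingers move at their own pace and stop on an object; "newtons" is the grip in N (left out, the last holds). Time passes only in rows, so rows that repeat a pose let the fingers close. It gives the time, the measured TCP pose, the force and the opening at its end, in the units of the state.
- status.observe(): the state, without advancing time (a new reading comes with each control period).
- cams.read_camera(name): name is "side" or "top"; returns a dict with "frame" (384x512x3 uint8, blue, green, red), "fx", "fy", "cx", "cy" (pixels), "eye" and "attitude" of the camera in the world. Camera axes: x right, y down, z forward; pixel columns grow to the right and rows downward; lengths in mm; the calibration is good to about 2 mm. A picture is of the moment at which its call begins. There is no depth.
- env.close_job(): hands the job in, once; it reports no verdict.
The state is a dict: "clock": time; "joint_positions": joint angles; "joint_velocities": joint speeds; "joint_torque": joint torques, N m; "eef_pos": TCP position; "orientation": TCP orientation; "force": force on the tool from outside, world axes, zero at the start; "wrist_torque": the same for the moment, N m; "opening": opening from 0.0 (shut) to 1.0 (fully open).
Only numpy, scipy, OpenCV 4.12 (cv2) and the standard library are available. Lean on these libraries where they do the work, as an engineer would, in place of code of your own. Each camera call takes 0.05 s, during which the arm holds its last target.

## Working session

There is one attempt and no reset: what is moved stays moved. The work goes in short steps, Python scripts to look and compute and a tool call to move; the robot and the scene stay as the last step left them, time stands still between calls to the robot, and variables do not carry over. Pictures are saved under pics/ and viewed, and the job is handed in when it is done.

Besides the shell and the picture viewer there is one more tool, called after "Emit:" by a JSON object that holds its "fn" and its "kwargs", one argument or row to a line. apply_moves: Moves the arm, as the interface text tells. Its arguments: {"type":"object","properties":{"moves":{"type":"array","items":{"type":"array","items":{"type":"array","items":{"type":"number"}}}},"newtons":{"type":"number"}},"required":["moves"]}

```bash
ls; mkdir -p pics; python3 - <<'E'
from plant import status,cams
import cv2,json
print(status.observe())
for n in("side","top"):
    c=cams.read_camera(n); cv2.imwrite(f"pics/{n}0.png",c["frame"])
    print(n,{k:v for k,v in c.items() if k!="frame"})
E
```

```text
pics
{'clock': 0.0, 'joint_positions': array([-1.32061473e+00,  1.24519336e-01,  1.65168890e+00,  2.28590612e-05,
        1.36749746e+00, -8.26153815e-02]), 'joint_velocities': array([ 0.00109003, -0.0003119 , -0.00018351, -0.000427  , -0.00080207,
        0.00077433]), 'joint_torque': array([ 2.57795964e-04, -4.23612392e+01, -3.65456092e+01, -5.44826332e-05,
        6.93173177e-03,  1.91497037e-05]), 'eef_pos': array([ 212.16693852, -613.7640868 ,  238.03498674]), 'orientation': array([-3.09612280e+00, -5.19990978e-01,  2.42564346e-04]), 'force': array([-0.38040258, -0.33532608, -0.25912821]), 'wrist_torque': array([0.04781234, 0.01065642, 0.01287545]), 'opening': 1.00342476017606}
side {'fx': 451.69081119253906, 'fy': 451.69081119253906, 'cx': 249.96238154572993, 'cy': 190.25618956696516, 'eye': array([ -24.9039054 ,  586.87472021, 1073.71842072]), 'attitude': array([-0.95995325,  2.59522711, -0.90957132])}
top {'fx': 362.0624847563797, 'fy': 362.0624847563797, 'cx': 252.2693054959808, 'cy': 191.27688810562174, 'eye': array([ 403.2586711 ,    5.49770605, 1059.86552163]), 'attitude': array([-2.21010276,  2.15255892, -0.12946789])}
```

View pics/side0.png

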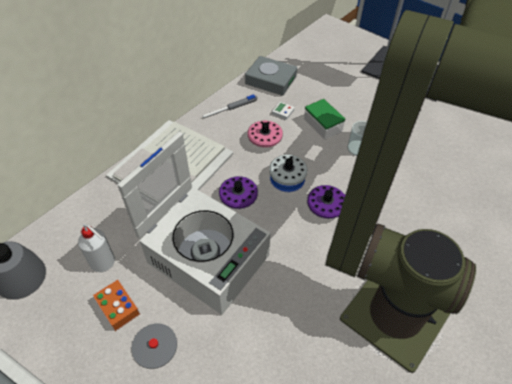

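View pics/top0.png

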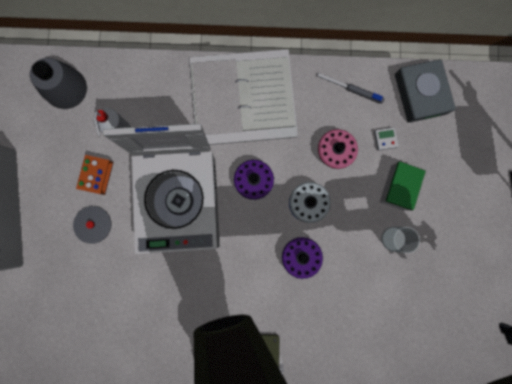

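The silver rotor, on its blue base, is at side (289,172) and top (310,202). The look-alikes are purple at side (238,192) and (328,201), and pink at (265,133). Only the silver one sits on the blue ring. I'll enlarge both views to confirm this and to measure.

```bash
cat > h.py <<'E'
import numpy as np,cv2
from scipy.spatial.transform import Rotation as R
from plant import status,cams
def proj(c,P):
    p=R.from_rotvec(c["attitude"]).as_matrix().T@(np.array(P,float)-c["eye"])
    return np.array([c["cx"]+c["fx"]*p[0]/p[2],c["cy"]+c["fy"]*p[1]/p[2]])
def ray(c,uv):
    d=R.from_rotvec(c["attitude"]).as_matrix()@np.array([(uv[0]-c["cx"])/c["fx"],(uv[1]-c["cy"])/c["fy"],1])
    return c["eye"],d
def onz(c,uv,z):
    e,d=ray(c,uv); return e+d*(z-e[2])/d[2]
def tri(c1,u1,c2,u2):
    e1,d1=ray(c1,u1);e2,d2=ray(c2,u2)
    s=np.linalg.lstsq(np.stack([d1,-d2],1),e2-e1,rcond=None)[0]
    a=e1+d1*s[0];b=e2+d2*s[1];return (a+b)/2,np.linalg.norm(a-b)
def crop(c,u,v,w,h,k,name):
    cv2.imwrite("pics/"+name,cv2.resize(c["frame"][v:v+h,u:u+w],None,fx=k,fy=k,interpolation=cv2.INTER_CUBIC))
E
python3 - <<'E'
from h import *
s=cams.read_camera("side");t=cams.read_camera("top")
import pickle;pickle.dump((s,t),open("c0.pkl","wb"))
crop(s,120,130,190,180,4,"s1.png");crop(t,125,100,205,160,3.8,"t1.png")
E
```

```text
(no output)
```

View pics/s1.png

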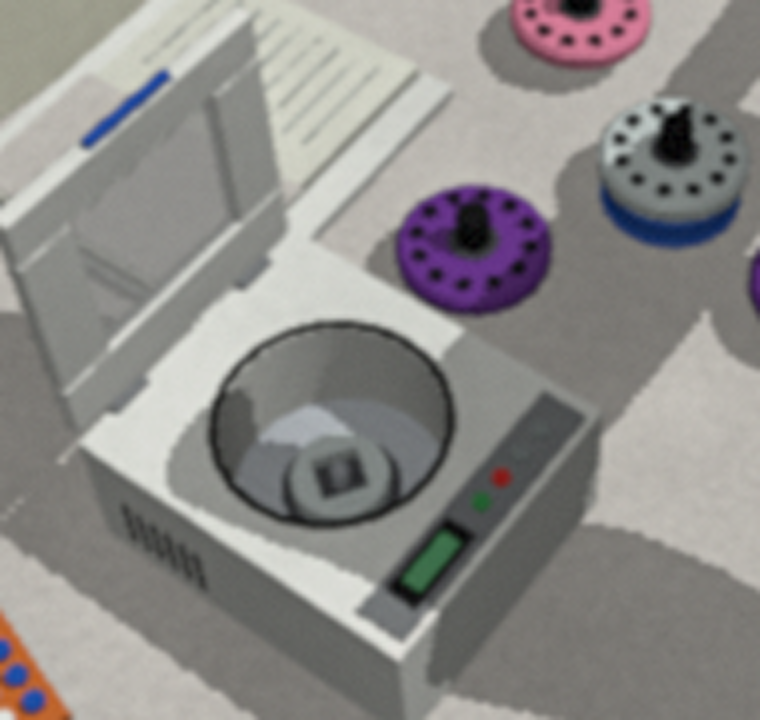

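View pics/t1.png

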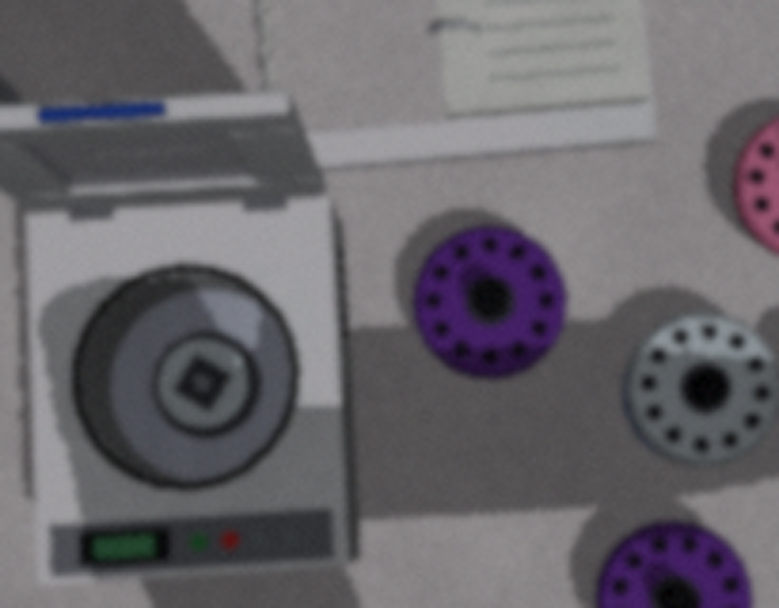

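The crops confirm it: the silver rotor on the blue ring is at crop s (675,150) and crop t (705,388). The drive's diamond-shaped socket is at crop t (203,383). Next I'll measure positions.

```bash
python3 - <<'E'
from h import *
import pickle
s,t=pickle.load(open("c0.pkl","rb"))
def blobs(c,box,m):
    u,v,w,h=box; n,l,st,ce=cv2.connectedComponentsWithStats(m.astype(np.uint8))
    o=[(int(st[i,4]),ce[i]+[u,v],st[i,:4]) for i in range(1,n) if st[i,4]>25]
    return sorted(o,key=lambda a:-a[0])[:4]
# dark knob top
for nm,c,box in(("t",t,(288,180,45,45)),("s",s,(265,145,50,45))):
    u,v,w,h=box; f=c["frame"][v:v+h,u:u+w].max(2)
    for b in blobs(c,box,f<60): print(nm,"dark",b)
# drive head gray ring & socket top
u,v,w,h=160,180,40,40
g=cv2.cvtColor(t["frame"],cv2.COLOR_BGR2GRAY)
print(g[185:220:2,160:200:2])
# back-project scale of knob-top
print("knob px of (rough) ",onz(t,(310.5,202),82),onz(t,(178.5,200.7),52))
# chamber rim: contour of dark rim
for z in(115,):
  for p in((144.5,200),(203.3,200),(174,169.5),(174,228.5)): print(onz(t,p,z))
for p in((131,156),(213,152),(136,252),(217,247)): print("corner",onz(t,p,115))
E
```

```text
t dark (132, array([310.11363636, 201.68939394]), array([16, 16, 13, 13], dtype=int32))
s dark (104, array([288.47115385, 164.54807692]), array([18, 12, 11, 14], dtype=int32))
[[ 64  75  78  78  75  77  79  76  74  79  79 107 122 126 126 126 115  85
   82  61]
 [ 75  77  77  77  79  78  77  67  56  49  51  66  98 117 127 128 115  84
   81  72]
 [ 76  76  75  77  76  67  56  58  66  68  63  56  50  70 102 123 111  83
   81  82]
 [ 77  76  77  77  64  54  73  88  88  91  92  90  81  61  56  95  94  83
   82  81]
 [ 78  76  76  73  57  80  92  87  68  75  89  89  93  98  69  47  74  82
   83  83]
 [ 78  78  76  57  71  93  92  73  36  33  56  81  91 107  98  39  58  82
   81  82]
 [ 78  78  71  53  84  93  81  45  27  27  27  41  68  90  86  47  44  78
   83  82]
 [ 79  77  69  59  93  89  64  29  45  51  36  23  43  82  90  50  38  73
   82  82]
 [ 80  79  64  61  89  78  41  25  42  54  37  28  65  89  91  54  35  73
   82  83]
 [ 78  77  65  59  88  81  55  32  28  32  28  42  82  89  85  47  39  73
   82  85]
 [ 78  79  73  54  80  90  86  67  45  30  34  73  91  91  79  34  48  78

[... 367 characters left out ...]
8  79  82  81  74  66  57  59  66  76  80  82  81  79  75
   46  64]
 [ 71  78  78  77  83  82  82  84  81  78  79  80  83  80  80  81  74  53
   51  90]
 [ 55  71  76  79  80  82  85  81  81  81  81  79  82  83  79  72  44  48
   84 100]]
knob px of (rough)  [ 474.08924396 -173.02055405   82.        ] [470.01453312 189.49107895  52.        ]
[465.29810338 266.02589805 115.        ]
[469.40184505 113.68283706 115.        ]
[547.54121975 193.43602385 115.        ]
[393.59455624 186.32942269 115.        ]
corner [580.11472227 307.50814072 115.        ]
corner [597.2236609   92.99400365 115.        ]
corner [331.30942352 280.45524037 115.        ]
corner [348.96105682  73.81295313 115.        ]
```

```bash
cat > meas.py <<'E'
from h import *
def holes(c,uv,z,rad=26,K=6,rmin=9):
    # hole centres in image -> world at z
    u0,v0=int(uv[0])-rad,int(uv[1])-rad
    g=cv2.cvtColor(c["frame"],cv2.COLOR_BGR2GRAY)[v0:v0+2*rad,u0:u0+2*rad]
    g=cv2.resize(g,None,fx=K,fy=K,interpolation=cv2.INTER_CUBIC)
    bh=cv2.morphologyEx(g,cv2.MORPH_BLACKHAT,cv2.getStructuringElement(cv2.MORPH_ELLIPSE,(K*6+1,K*6+1)))
    m=(bh>30).astype(np.uint8)
    n,l,st,ce=cv2.connectedComponentsWithStats(m)
    out=[]
    for i in range(1,n):
        if K*K*3<st[i,4]<K*K*30:
            p=(ce[i]+.5)/K-.5+[u0,v0]; out.append(onz(c,p,z)[:2])
    return np.array(out)
def circ(P):
    A=np.c_[2*P,np.ones(len(P))];x=np.linalg.lstsq(A,(P**2).sum(1),rcond=None)[0]
    return x[:2],np.sqrt(x[2]+x[0]**2+x[1]**2)
E
python3 - <<'E'
from meas import *
import pickle
s,t=pickle.load(open("c0.pkl","rb"))
for nm,c,uv in(("t",t,(310,202)),("s",s,(288.5,171))):
    P=holes(c,uv,52)
    ce,r=circ(P); 
    for _ in range(3):
        d=abs(np.linalg.norm(P-ce,axis=1)-r); P=P[d<max(3,1.5*np.median(d))]; ce,r=circ(P)
    a=np.degrees(np.arctan2(*(P-ce).T[::-1]))
    z=np.angle(np.exp(1j*np.radians(a*12)).mean())/12
    print(nm,len(P),ce,r,"phase mod30",np.degrees(z),np.sort(a).round())
# socket
def socket(c,uv,R0):
    K=8;u0,v0=int(uv[0])-R0,int(uv[1])-R0
    g=cv2.cvtColor(c["frame"],cv2.COLOR_BGR2GRAY)[v0:v0+2*R0,u0:u0+2*R0]
    g=cv2.resize(g,None,fx=K,fy=K,interpolation=cv2.INTER_CUBIC)
    m=(g<58).astype(np.uint8)
    cs,_=cv2.findContours(m,cv2.RETR_EXTERNAL,cv2.CHAIN_APPROX_NONE)
    for q in sorted(cs,key=cv2.contourArea)[::-1][:3]:
        W=np.array([onz(c,(p[0]+.5)/K-.5+np.array([u0,v0])*np.array([1,1]) if 0 else ((p[0]+.5)/K-.5+np.array([u0,v0])),52)[:2] for p in q]).astype(np.float32)
        print(cv2.minAreaRect(W))
socket(t,(179,201),9);socket(s,(205,249),11)
# rim ellipse & drive head ellipse from top
def ell(c,uv,r1,r2,z):
    g=cv2.GaussianBlur(cv2.cvtColor(c["frame"],cv2.COLOR_BGR2GRAY),(0,0),.7).astype(float)
    P=[]
    for a in np.arange(0,2*np.pi,.05):
        rr=np.arange(r1,r2,.1);x=uv[0]+rr*np.cos(a);y=uv[1]+rr*np.sin(a)
        pr=cv2.remap(g.astype(np.float32),x[None].astype(np.float32),y[None].astype(np.float32),cv2.INTER_CUBIC)[0]
        i=pr.argmin();P.append(onz(c,(x[i],y[i]),z)[:2])
    P=np.array(P);ce,r=circ(P)
    for _ in range(4):
        d=abs(np.linalg.norm(P-ce,axis=1)-r);P=P[d<max(1,2*np.median(d))];ce,r=circ(P)
    print("ell",z,ce,r,len(P))
ell(t,(174,199),26,33,115);ell(t,(178.5,201),11,17,52)
ell(s,(203,236),1,2,115) if 0 else None
# knob via hole: blue tab
for c,n in((t,"t"),(s,"s")):
    f=c["frame"].astype(int);m=(f[...,0]-f[...,2]>60)&(f[...,0]>90)
    k,l,st,ce=cv2.connectedComponentsWithStats(m.astype(np.uint8))
    print(n,[(st[i],ce[i].round(1)) for i in range(1,k) if st[i,4]>20])
E
```

```text
t 12 [ 477.03614353 -177.48392747] 41.883268235515374 phase mod30 -3.4367065177421927 [-154. -124.  -93.  -64.  -33.   -3.   26.   58.   86.  117.  146.  177.]
s 8 [ 476.28964846 -177.47744562] 41.7010571394957 phase mod30 -2.9689315372083236 [-153. -123.  -93.   58.   86.  117.  147.  177.]
((471.2842102050781, 191.2106170654297), (31.309846878051758, 31.216421127319336), 61.914215087890625)
((448.2695617675781, 165.8616485595703), (3.813351631164551, 4.15456485748291), 1.513761281967163)
((472.0233459472656, 200.9199676513672), (8.301905632019043, 20.4597110748291), 59.40554428100586)
((461.9238586425781, 184.12698364257812), (9.06068229675293, 20.233051300048828), 41.84754943847656)
((432.18829345703125, 201.62872314453125), (20.90145492553711, 6.3472514152526855), 67.16836547851562)
ell 115 [470.41985678 190.94373966] 73.21465270237186 103
ell 52 [470.70291207 189.84281282] 36.245177796386095 119
t [(array([373,  94,   9,   6,  37], dtype=int32), array([377.1,  96.4])), (array([136, 128,  31,   4,  70], dtype=int32), array([150.9, 129.1]))]
s [(array([247,  95,   8,   4,  23], dtype=int32), array([250.8,  96.5])), (array([141, 148,  21,  18,  69], dtype=int32), array([150.8, 156.9])), (array([274, 185,  22,   6,  24], dtype=int32), array([284.8, 188.8]))]
```

```bash
cat >> h.py <<'E'
def st():
    o=status.observe();Rm=R.from_rotvec(o["orientation"]).as_matrix()
    yaw=np.degrees(np.arctan2(Rm[1,1],Rm[0,1]))
    print("t%.2f"%o["clock"],"pos",o["eef_pos"].round(1),"jaw-yaw %.2f"%yaw,"tilt",Rm[:,2].round(4),"q1,q6 %.3f %.3f"%(o["joint_positions"][0],o["joint_positions"][5]),"F",o["force"].round(1),"T",o["wrist_torque"].round(2),"op %.3f"%o["opening"])
    return o,Rm,yaw
def to(p,turn=0):
    o,Rm,y=st();print("shift",(Rm.T@(np.array(p)-o["eef_pos"])).round(1),"axes: toolx",Rm[:,0].round(3),"tooly",Rm[:,1].round(3))
E
python3 -c "
from h import *
to((476.7,-177.5,200))"
```

```text
t0.20 pos [ 212.2 -614.   238.5] jaw-yaw -70.93 tilt [-3.0e-04  1.3e-03 -1.0e+00] q1,q6 -1.321 -0.083 F [ 0.1 -0.  -0.3] T [0.05 0.02 0.01] op 1.001
shift [ 392.6 -326.1   39. ] axes: toolx [0.945 0.327 0.   ] tooly [ 0.327 -0.945 -0.001]
```

Emit:
{"fn": "apply_moves", "kwargs": {
  "moves": [
    [[35,-29,4,-5.5,0.6],[73,-61,8,-11,0.6],[112,-93,12,-17,0.6],[151,-125,16,-23,0.6],[190,-158,20,-29,0.6],[229,-190,24,-35,0.6],[268,-223,28,-41,0.6],[307,-255,32,-47,0.6],[346,-287,36,-53,0.6],[380,-316,39,-58,0.6]]
  ],
  "newtons": 40
}}

```text
clock: 1.2
eef_pos: [468.6, -189.4, 199.9]
orientation: [-2.453, -1.961, -0.001]
force: [1.0, 0.7, 1.4]
opening: 0.6
```

```bash
python3 -c "
from h import *
to((476.7,-177.5,120))"
```

```text
t1.20 pos [ 468.6 -189.4  199.9] jaw-yaw -12.71 tilt [ 1.e-04  1.e-03 -1.e+00] q1,q6 -0.491 -0.269 F [1.  0.7 1.4] T [-0.03 -0.03 -0.02] op 0.600
shift [13.3  5.3 79.9] axes: toolx [0.22  0.975 0.001] tooly [ 0.975 -0.22  -0.   ]
```

Emit:
{"fn": "apply_moves", "kwargs": {
  "moves": [
    [[9,4,20,0,0.6],[13.3,5.3,45,0,0.6],[13.3,5.3,70,0,0.6],[13.3,5.3,80,0,0.6],[13.3,5.3,80,0,0.6],[13.3,5.3,80,0,0.6]]
  ]
}}

```text
clock: 1.8
eef_pos: [477.1, -178.0, 120.7]
orientation: [2.454, 1.961, 0.002]
force: [-0.6, 0.0, -0.2]
opening: 0.6
```

```bash
python3 -c "
from h import *
to((476.7,-177.5,63))
c=cams.read_camera('side');crop(c,235,110,110,100,6,'s2.png')
c=cams.read_camera('top');crop(c,270,150,100,100,6,'t2.png')"
```

```text
t1.80 pos [ 477.1 -178.   120.7] jaw-yaw -12.74 tilt [ 1.e-03  5.e-04 -1.e+00] q1,q6 -0.463 -0.241 F [-0.6  0.  -0.2] T [ 0.05 -0.01 -0.01] op 0.600
shift [ 0.4 -0.5 57.7] axes: toolx [0.221 0.975 0.001] tooly [ 0.975 -0.221  0.001]
```

View pics/s2.png

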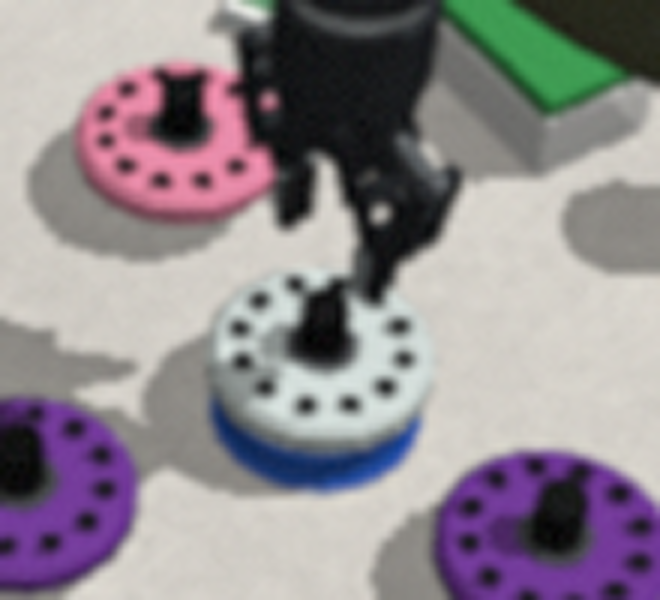

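The gripper straddles the silver rotor's axis: the jaws are at crop (295–375, 200–290) and the knob below at (325,325). I'll descend and grip.

Emit:
{"fn": "apply_moves", "kwargs": {
  "moves": [
    [[0.4,-0.5,20,0,0.6],[0.4,-0.5,40,0,0.6],[0.4,-0.5,52,0,0.6],[0.4,-0.5,57.5,0,0.6],[0.4,-0.5,57.5,0,0.6],[0.4,-0.5,57.5,0,0.1],[0.4,-0.5,57.5,0,0.1],[0.4,-0.5,57.5,0,0.1],[0.4,-0.5,57.5,0,0.1],[0.4,-0.5,57.5,0,0.1]]
  ],
  "newtons": 40
}}

```text
clock: 2.9
eef_pos: [478.0, -178.2, 65.1]
orientation: [2.452, 1.959, 0.004]
force: [-1.1, -0.5, 3.9]
opening: 0.29
```

```bash
python3 -c "
from h import *
to((470.7,190.7,220))"
```

```text
t2.90 pos [ 478.  -178.2   65.1] jaw-yaw -12.74 tilt [ 0.004 -0.001 -1.   ] q1,q6 -0.463 -0.241 F [-1.1 -0.5  3.9] T [0.17 0.17 0.04] op 0.290
shift [ 358.2  -87.8 -155.3] axes: toolx [ 0.221  0.975 -0.   ] tooly [ 0.975 -0.221  0.004]
```

Emit:
{"fn": "apply_moves", "kwargs": {
  "moves": [
    [[0,0,0,0,0.1],[0,0,-10,0,0.1],[0,0,-30,0,0.1],[0,0,-60,0,0.1],[0,0,-95,0,0.1],[0,0,-125,0,0.1],[0,0,-150,0,0.1],[0,0,-160,0,0.1],[0,0,-160,0,0.1]]
  ],
  "newtons": 60
}}

```text
clock: 3.8
eef_pos: [477.8, -178.3, 226.3]
orientation: [2.45, 1.958, 0.005]
force: [0.3, 0.1, -3.2]
opening: 0.28
```

```bash
python3 -c "
from h import *
to((470.7,190.7,220))
c=cams.read_camera('side');crop(c,235,70,130,130,5,'s3.png')
c=cams.read_camera('top');crop(c,260,150,110,100,6,'t3.png')"
```

```text
t3.80 pos [ 477.8 -178.3  226.3] jaw-yaw -12.74 tilt [ 0.0063 -0.0023 -1.    ] q1,q6 -0.463 -0.241 F [ 0.3  0.1 -3.2] T [-0.03 -0.03 -0.03] op 0.280
shift [358.3 -88.3   5.4] axes: toolx [ 0.221  0.975 -0.001] tooly [ 0.975 -0.221  0.007]
```

View pics/s3.png

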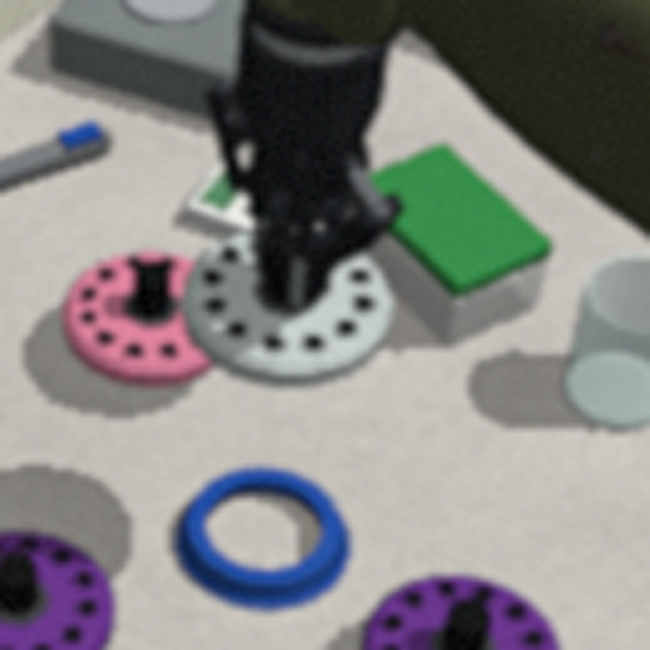

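View pics/t3.png

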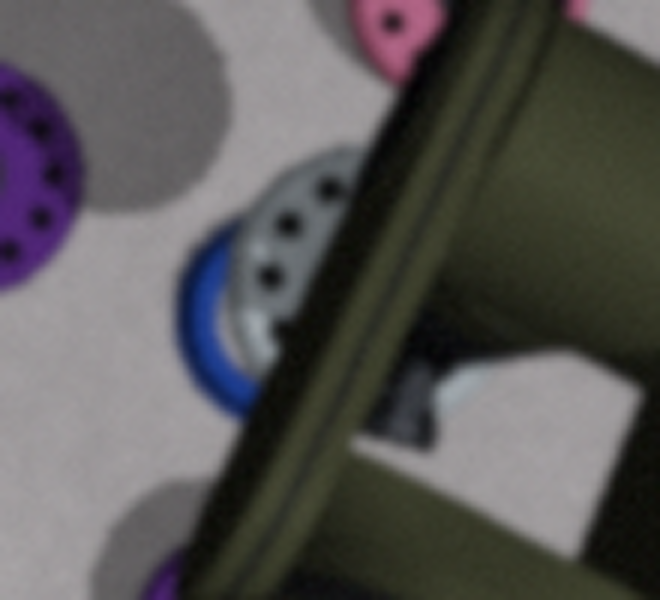

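The rotor is held level and clear of the empty blue stand at crop s (263,537), and weighs about 3.2 N. I'll carry it over the chamber.

Emit:
{"fn": "apply_moves", "kwargs": {
  "moves": [
    [[15,-4,0,0,0.1],[50,-12,0,0,0.1],[95,-23,0,0,0.1],[140,-34,0,0,0.1],[185,-45,0,0,0.1],[230,-56,0,0,0.1],[275,-67,0,0,0.1],[315,-77,0,0,0.1],[345,-84,0,0,0.1],[358,-87.5,0,0,0.1]]
  ]
}}

```text
clock: 4.9
eef_pos: [468.3, 193.6, 221.2]
orientation: [-2.45, -1.965, 0.003]
force: [0.4, -1.4, -2.8]
opening: 0.281
```

Emit:
{"fn": "apply_moves", "kwargs": {
  "moves": [
    [[0,0,0,0,0.1],[0,0,0,0,0.1],[0,0,0,0,0.1]]
  ]
}}

```text
clock: 5.2
eef_pos: [468.0, 192.5, 220.5]
orientation: [-2.451, -1.963, 0.005]
force: [0.1, -1.1, -3.2]
opening: 0.28
```

```bash
python3 -c "
from h import *
to((471.7,190.3,160))
c=cams.read_camera('side');crop(c,130,110,160,180,4,'s4.png')
c=cams.read_camera('top');crop(c,120,110,120,150,4,'t4.png')"
```

```text
t5.20 pos [468.  192.5 220.5] jaw-yaw -12.62 tilt [-0.0032 -0.001  -1.    ] q1,q6 0.284 0.504 F [ 0.1 -1.1 -3.2] T [-0.02 -0.01  0.02] op 0.280
shift [-1.2  4.2 60.5] axes: toolx [ 0.218  0.976 -0.002] tooly [ 0.976 -0.218 -0.003]
```

View pics/s4.png

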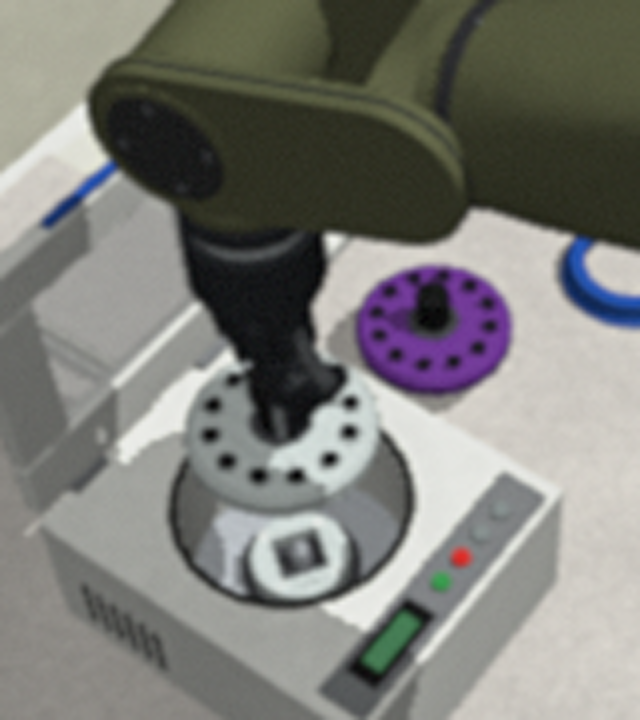

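View pics/t4.png

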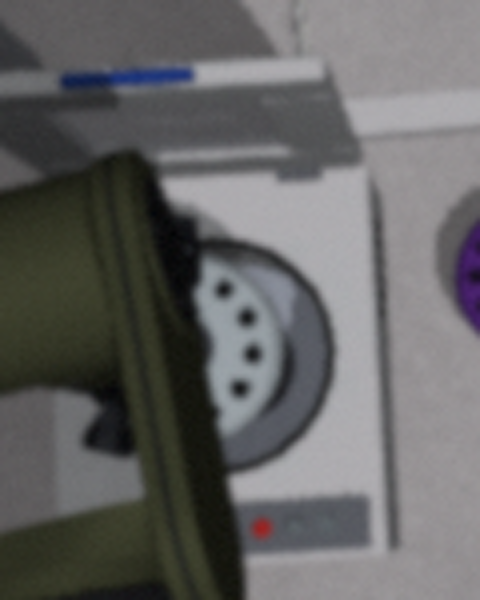

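```bash
python3 - <<'E'
from meas import *
c=cams.read_camera("side")
P=holes(c,(201,219),207.4,rad=30)
print(P.round(1))
Q=P
x,r=circ(Q)
import itertools
best=max((( (abs(np.linalg.norm(P-circ(P[list(k)])[0],axis=1)-41.8)<1.2).sum(),k) for k in itertools.combinations(range(len(P)),4) if abs(circ(P[list(k)])[1]-41.8)<1.5),default=None)
ce=circ(P[list(best[1])])[0]; I=abs(np.linalg.norm(P-ce,axis=1)-41.8)<2
ce,r=circ(P[I]);print(I.sum(),ce,r)
st()
E
```

```text
[[571.3 184.7]
 [465.6 108.9]
 [447.9 113.7]
 [444.9 128. ]
 [463.2 148. ]
 [508.6 190.5]
 [444.6 157.6]
 [505.5 211.5]
 [472.4 200.6]
 [456.6 191.6]
 [430.3 173.5]
 [490.7 227.4]
 [407.3 164.5]
 [426.  195.2]
 [470.  234.1]
 [449.2 229.9]
 [432.5 216.2]
 [359.1 210.5]
 [419.  267.4]
 [374.  229. ]]
9 [467.49263091 192.61185487] 41.78288539479107
t5.35 pos [468.5 192.5 221.2] jaw-yaw -12.65 tilt [-1.9e-03 -3.0e-04 -1.0e+00] q1,q6 0.284 0.504 F [ 0.  -0.9 -3.1] T [0.04 0.   0.02] op 0.283
```

Emit:
{"fn": "apply_moves", "kwargs": {
  "moves": [
    [[-1.3,3.6,0,0,0.1],[-1.3,3.6,10,0,0.1],[-1.3,3.6,30,0,0.1],[-1.3,3.6,50,0,0.1],[-1.3,3.6,70,0,0.1],[-1.3,3.6,85,0,0.1],[-1.3,3.6,94,0,0.1],[-1.3,3.6,94,0,0.1],[-1.3,3.6,94,0,0.1]]
  ]
}}

```text
clock: 6.25
eef_pos: [472.0, 190.5, 127.7]
orientation: [-2.452, -1.963, 0.001]
force: [0.6, 0.1, -1.9]
opening: 0.285
```

```bash
python3 -c "
from h import *
to((471.4,190.4,110))
"
```

```text
t6.25 pos [472.  190.5 127.7] jaw-yaw -12.65 tilt [-1.1e-03 -1.0e-04 -1.0e+00] q1,q6 0.278 0.499 F [ 0.6  0.1 -1.9] T [-0.05  0.02  0.06] op 0.285
shift [-0.2 -0.5 17.7] axes: toolx [ 0.219  0.976 -0.   ] tooly [ 0.976 -0.219 -0.001]
```

Emit:
{"fn": "apply_moves", "kwargs": {
  "moves": [
    [[-0.2,-0.4,3,0,0.1],[-0.2,-0.4,7,0,0.1],[-0.2,-0.4,11,0,0.1],[-0.2,-0.4,15,0,0.1],[-0.2,-0.4,15,0,0.1]]
  ]
}}

```text
clock: 6.75
eef_pos: [471.0, 190.3, 111.8]
orientation: [-2.452, -1.962, 0.004]
force: [-0.5, 0.2, -2.1]
opening: 0.286
```

```bash
python3 -c "
from h import *
to((471.4,190.4,107))
c=cams.read_camera('side');crop(c,130,130,150,150,4,'s5.png')
"
```

```text
t6.75 pos [471.  190.3 111.8] jaw-yaw -12.65 tilt [-2.6e-03 -5.0e-04 -1.0e+00] q1,q6 0.278 0.499 F [-0.5  0.2 -2.1] T [ 0.05 -0.01  0.05] op 0.286
shift [0.2 0.4 4.8] axes: toolx [ 0.219  0.976 -0.001] tooly [ 0.976 -0.219 -0.002]
```

View pics/s5.png

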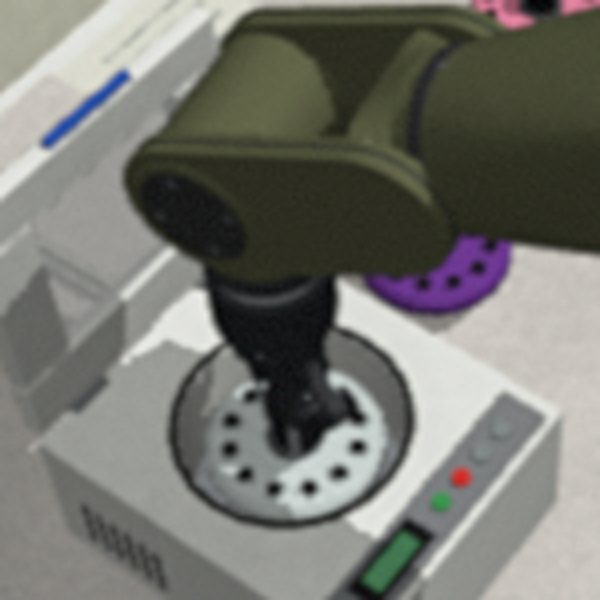

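The rotor is inside the chamber and on the pin, with its centre near crop (295,430) and no side force. I'll ease it down until it touches.

Emit:
{"fn": "apply_moves", "kwargs": {
  "moves": [
    [[0,0,2,0,0.1],[0,0,3,0,0.1],[0,0,4,0,0.1],[0,0,5,0,0.1],[0,0,5,0,0.1]]
  ]
}}

```text
clock: 7.3
eef_pos: [471.8, 190.7, 109.8]
orientation: [-2.452, -1.963, 0.002]
force: [-5.5, -1.3, 10.5]
opening: 0.282
```

```bash
python3 -c "
from h import *
st()
"
```

```text
t7.30 pos [471.8 190.7 109.8] jaw-yaw -12.65 tilt [-1.5e-03  2.0e-04 -1.0e+00] q1,q6 0.278 0.499 F [-5.5 -1.3 10.5] T [-0.21  1.1   0.03] op 0.282
```

Emit:
{"fn": "apply_moves", "kwargs": {
  "moves": [
    [[-0.3,-1.2,0.8,0,0.1],[-0.3,-1.2,1,-2,0.1],[-0.3,-1.2,1,-4,0.1],[-0.3,-1.2,1,-6,0.1],[-0.3,-1.2,1,-8,0.1],[-0.3,-1.2,1,-10,0.1]]
  ]
}}

```text
clock: 7.9
eef_pos: [471.6, 190.6, 109.9]
orientation: [2.27, 2.171, 0.001]
force: [-0.6, -1.7, 2.3]
opening: 0.28
```

```bash
python3 -c "
from h import *
st()
"
```

```text
t7.90 pos [471.6 190.6 109.9] jaw-yaw -2.57 tilt [ 0.0012 -0.     -1.    ] q1,q6 0.279 0.324 F [-0.6 -1.7  2.3] T [-0.33 -0.04 -0.05] op 0.280
```

Emit:
{"fn": "apply_moves", "kwargs": {
  "moves": [
    [[0,0,1.3,-3,0.1],[0,0,1.3,-6,0.1],[0,0,1.3,-9,0.1],[0,0,1.3,-12,0.1],[0,0,1.3,-15,0.1],[0,0,1.3,-18,0.1],[0,0,1.3,-21,0.1],[0,0,1.3,-24,0.1],[0,0,1.3,-27,0.1],[0,0,1.3,-30,0.1]]
  ]
}}

```text
clock: 8.9
eef_pos: [472.3, 190.7, 109.9]
orientation: [1.628, 2.685, 0.003]
force: [-2.5, 0.3, 4.1]
opening: 0.284
```

```bash
python3 -c "
from h import *
st()
"
```

```text
t8.90 pos [472.3 190.7 109.9] jaw-yaw 27.54 tilt [ 2.7e-03  4.0e-04 -1.0e+00] q1,q6 0.279 -0.202 F [-2.5  0.3  4.1] T [-0.09  0.37 -0.09] op 0.284
```

Emit:
{"fn": "apply_moves", "kwargs": {
  "moves": [
    [[0.3,-0.6,1.2,-3,0.1],[0.3,-0.6,1.2,-6,0.1],[0.3,-0.6,1.2,-9,0.1],[0.3,-0.6,1.2,-12,0.1],[0.3,-0.6,1.2,-15,0.1],[0.3,-0.6,1.2,-18,0.1],[0.3,-0.6,1.2,-21,0.1],[0.3,-0.6,1.2,-24,0.1],[0.3,-0.6,1.2,-27,0.1],[0.3,-0.6,1.2,-30,0.1]]
  ]
}}

```text
clock: 9.9
eef_pos: [471.2, 190.8, 108.2]
orientation: [0.875, 3.016, 0.002]
force: [-1.7, 0.8, -2.5]
opening: 0.28
```

```bash
python3 -c "
from h import *
st()
"
```

```text
t9.90 pos [471.2 190.8 108.2] jaw-yaw 57.64 tilt [ 1.7e-03  7.0e-04 -1.0e+00] q1,q6 0.279 -0.727 F [-1.7  0.8 -2.5] T [ 0.13  0.17 -0.16] op 0.280
```

z has dropped to 108.2 with no support force, and the twist is -0.16 N m, which matches drive friction. So the spigot has entered the socket. I'll lower it the rest of the way.

Emit:
{"fn": "apply_moves", "kwargs": {
  "moves": [
    [[0,0,2,0,0.1],[0,0,4,0,0.1],[0,0,6,0,0.1],[0,0,8,0,0.1],[0,0,8,0,0.1]]
  ]
}}

```text
clock: 10.4
eef_pos: [471.2, 190.9, 100.1]
orientation: [0.876, 3.016, 0.002]
force: [-1.4, -0.3, 2.1]
opening: 0.279
```

```bash
python3 -c "
from h import *
st()
"
```

```text
t10.40 pos [471.2 190.9 100.1] jaw-yaw 57.62 tilt [ 0.0018  0.001  -1.    ] q1,q6 0.279 -0.727 F [-1.4 -0.3  2.1] T [ 0.06  0.44 -0.14] op 0.279
```

Force returned at 100.1, about 9.8 mm below the face. I'll press lightly once more to confirm it's home.

Emit:
{"fn": "apply_moves", "kwargs": {
  "moves": [
    [[0,0,0.8,1,0.1],[0,0,1.2,1,0.1],[0,0,1.2,1,0.1]]
  ]
}}

```text
clock: 10.7
eef_pos: [471.3, 191.1, 100.0]
orientation: [0.902, 3.008, 0.002]
force: [-6.2, -0.8, 9.2]
opening: 0.286
```

```bash
python3 -c "
from h import *
st()
"
```

```text
t10.70 pos [471.3 191.1 100. ] jaw-yaw 56.62 tilt [ 1.5e-03  9.0e-04 -1.0e+00] q1,q6 0.279 -0.709 F [-6.2 -0.8  9.2] T [-0.19  1.02  0.07] op 0.286
```

It's firmly seated at z = 100.0. I'll release and rise.

Emit:
{"fn": "apply_moves", "kwargs": {
  "moves": [
    [[0,0,0,0,0.55],[0,0,0,0,0.55],[0,0,0,0,0.55],[0,0,-5,0,0.55],[0,0,-20,0,0.55],[0,0,-45,0,0.55],[0,0,-80,0,0.55],[0,0,-120,0,0.55],[0,0,-140,0,0.55],[0,0,-150,0,0.55]]
  ]
}}

```text
clock: 11.7
eef_pos: [472.4, 191.3, 254.5]
orientation: [0.9, 3.003, 0.008]
force: [0.2, -0.0, -0.8]
opening: 0.553
```

```bash
python3 -c "
from h import *
st()
c=cams.read_camera('side');crop(c,110,110,180,180,4,'s6.png')
c=cams.read_camera('top');crop(c,90,90,180,180,3.3,'t6.png')
"
```

```text
t11.70 pos [472.4 191.3 254.5] jaw-yaw 56.62 tilt [ 0.0077  0.0027 -1.    ] q1,q6 0.279 -0.709 F [ 0.2 -0.  -0.8] T [-0.01 -0.01  0.03] op 0.553
```

View pics/s6.png

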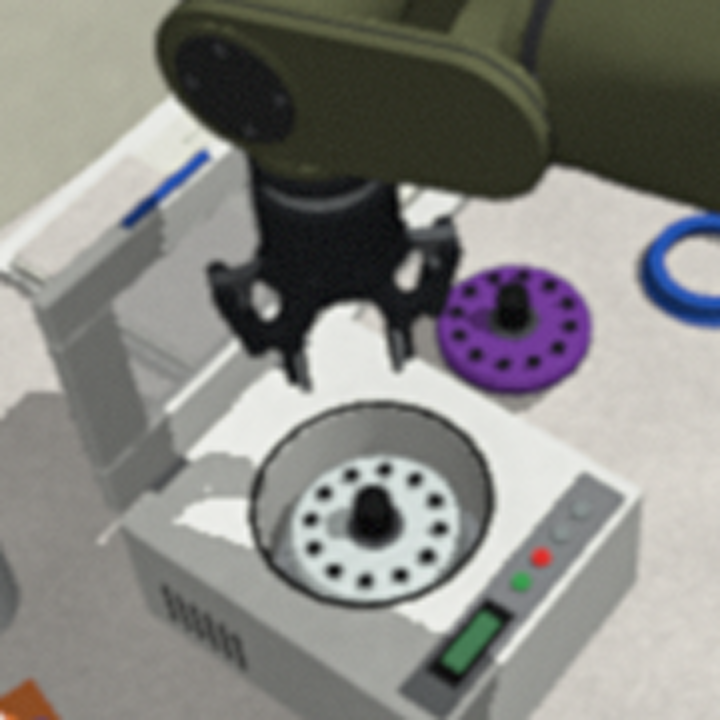

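View pics/t6.png

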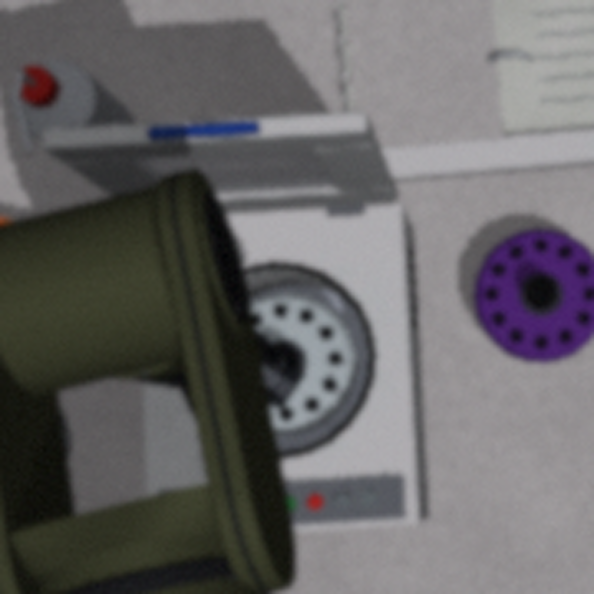

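The rotor sits level in the chamber with the knob on the axis (crop s (375,515)), and the gripper is clear. Next I'll locate the lid's free edge from the blue tab.

```bash
python3 - <<'E'
from h import *
import pickle
s,t=pickle.load(open("c0.pkl","rb"))
print(tri(t,(150.9,129.1),s,(150.8,156.9)))
for a,b in(((136.5,130),(139,)),): pass
# tab direction in top
f=t["frame"].astype(int);m=(f[...,0]-f[...,2]>60)&(f[...,0]>90);m[:110]=0;m[:,:130]=0
ys,xs=np.nonzero(m);l=cv2.fitLine(np.c_[xs,ys].astype(np.float32),2,0,.01,.01).ravel()
p=l[2:];print(onz(t,p-15*l[:2],322)[:2],onz(t,p+15*l[:2],322)[:2])
# panel red/green & hinge line, wash bottle red
print(onz(t,(105,116),190))
E
```

```text
(array([598.55299929, 203.39903798, 322.03684158]), np.float64(0.9849090241767955))
[596.54550821 234.4143384 ] [601.60591824 172.97574503]
[663.13601055 352.21301128 190.        ]
```

Emit:
{"fn": "apply_moves", "kwargs": {
  "moves": [
    [[0,0,-20,-5,0],[0,0,-50,-10,0],[0,0,-85,-16,0],[0,0,-115,-22,0],[0,0,-130,-28,0],[0,0,-135,-33,0],[0,0,-135,-38,0],[0,0,-135,-38,0]]
  ]
}}

```text
clock: 12.6
eef_pos: [470.9, 190.8, 385.5]
orientation: [-0.126, 3.137, 0.002]
force: [0.4, 0.2, -0.7]
opening: 0.004
```

```bash
python3 -c "
from h import *
to((655,205,390))
c=cams.read_camera('side');crop(c,90,60,200,190,4,'s7.png')"
```

```text
t12.60 pos [470.9 190.8 385.5] jaw-yaw 94.61 tilt [ 0.0025  0.0012 -1.    ] q1,q6 0.279 -1.372 F [ 0.4  0.2 -0.7] T [ 0.02 -0.01 -0.06] op 0.004
shift [-184.7   -0.6   -4. ] axes: toolx [-0.997 -0.08  -0.003] tooly [-0.08   0.997  0.001]
```

View pics/s7.png

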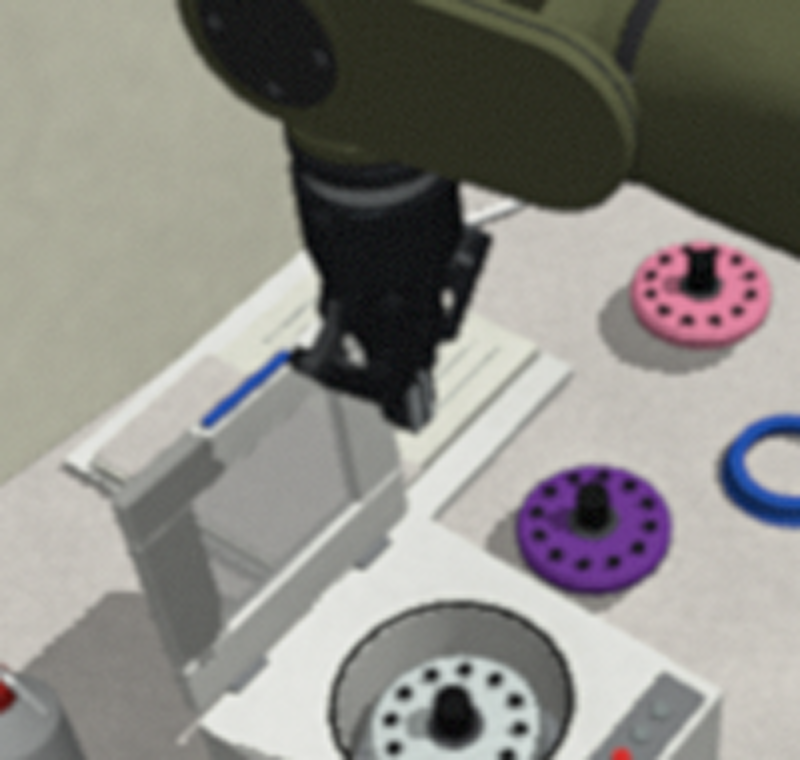

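Emit:
{"fn": "apply_moves", "kwargs": {
  "moves": [
    [[-20,0,0,0,0],[-60,0,0,0,0],[-105,0,0,0,0],[-145,0,0,0,0],[-175,0,0,0,0],[-186,0,0,0,0],[-186,0,20,0,0],[-186,0,50,0,0],[-186,0,75,0,0],[-186,0,80,0,0]]
  ]
}}

```text
clock: 13.65
eef_pos: [654.0, 205.2, 300.6]
orientation: [0.122, -3.133, 0.001]
force: [0.5, -0.0, -0.6]
opening: -0.005
```

```bash
python3 -c "
from h import *
to((620,205,305))
c=cams.read_camera('side');crop(c,60,30,200,190,4,'s8.png')"
```

```text
t13.65 pos [654.  205.2 300.6] jaw-yaw 94.47 tilt [-6.1e-03 -7.0e-04 -1.0e+00] q1,q6 0.225 -1.424 F [ 0.5 -0.  -0.6] T [-0.02 -0.03 -0.01] op -0.005
shift [34.   2.5 -4.2] axes: toolx [-0.997 -0.078  0.006] tooly [-0.078  0.997 -0.   ]
```

View pics/s8.png

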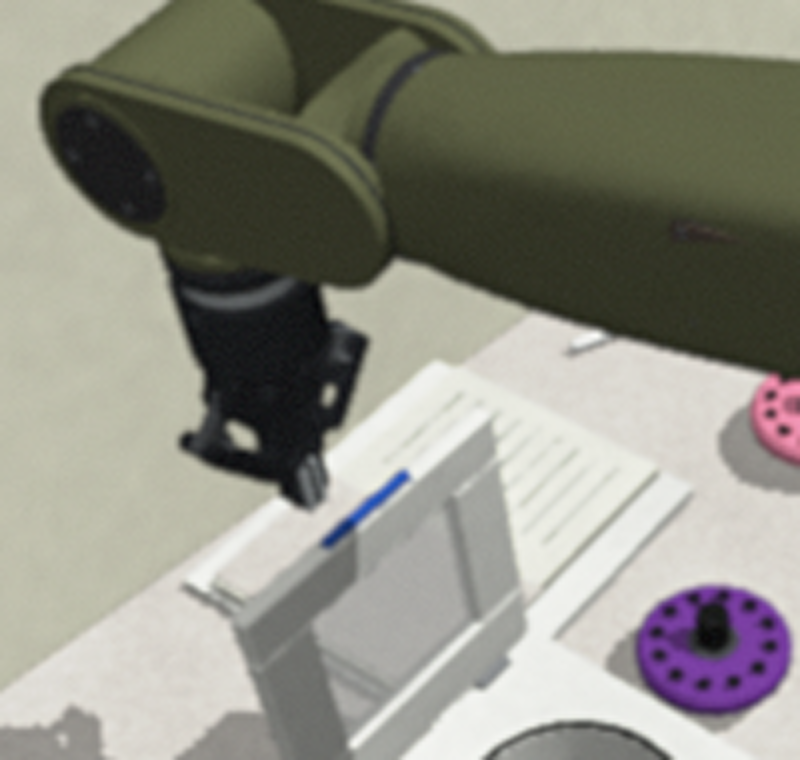

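The closed fingers are behind the lid and level with its top, at crop (312,495), with the tab at (365,510). I'll push the lid over along its arc.

Emit:
{"fn": "apply_moves", "kwargs": {
  "moves": [
    [[10,0,-4,0,0],[25,0,-7,0,0],[39,0,-8,0,0],[51,0,-8,0,0],[63,0,-8,0,0],[75,0,-7.5,0,0],[87,0,-6,0,0],[99,0,-3.5,0,0],[111,0,0,0,0],[123,0,4,0,0]]
  ]
}}

```text
clock: 14.7
eef_pos: [530.7, 195.5, 297.9]
orientation: [0.123, -3.134, 0.001]
force: [1.4, -0.3, 1.6]
opening: 0.001
```

```bash
python3 -c "
from h import *
to((479.5,190,266))
c=cams.read_camera('side');crop(c,60,30,200,190,4,'s9.png')"
```

```text
t14.70 pos [530.7 195.5 297.9] jaw-yaw 94.49 tilt [-5.e-03 -6.e-04 -1.e+00] q1,q6 0.258 -1.392 F [ 1.4 -0.3  1.6] T [-0.08 -0.23  0.  ] op 0.001
shift [51.3 -1.5 32.1] axes: toolx [-0.997 -0.078  0.005] tooly [-0.078  0.997 -0.   ]
```

View pics/s9.png

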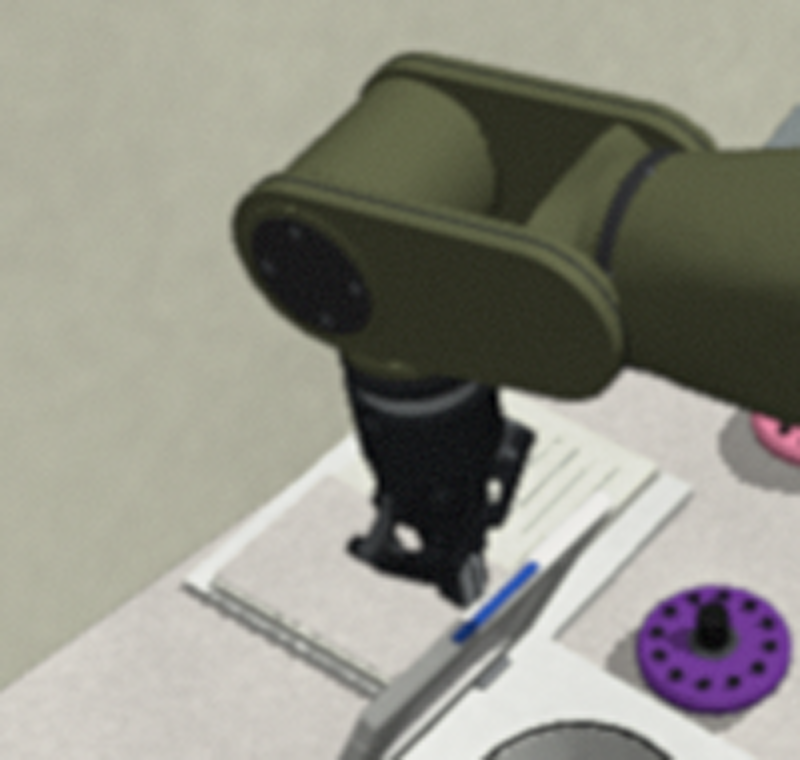

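The lid has come over to about 60° with the fingers on its outer face. I'll continue along the arc.

Emit:
{"fn": "apply_moves", "kwargs": {
  "moves": [
    [[11,0,7,0,0],[21,0,12,0,0],[32,0,19,0,0],[42,0,26,0,0],[51,0,33,0,0],[60,0,41,0,0],[69,0,50,0,0],[77,0,59,0,0],[84,0,69,0,0],[90,0,79,0,0]]
  ]
}}

```text
clock: 15.75
eef_pos: [437.7, 188.3, 217.7]
orientation: [0.123, -3.13, 0.001]
force: [-1.0, -0.4, 0.6]
opening: -0.0
```

```bash
python3 -c "
from h import *
st()
c=cams.read_camera('side');crop(c,60,100,200,190,4,'s10.png')"
```

```text
t15.75 pos [437.7 188.3 217.7] jaw-yaw 94.52 tilt [-8.8e-03 -9.0e-04 -1.0e+00] q1,q6 0.293 -1.357 F [-1.  -0.4  0.6] T [-0.12  0.06 -0.06] op -0.000
```

View pics/s10.png

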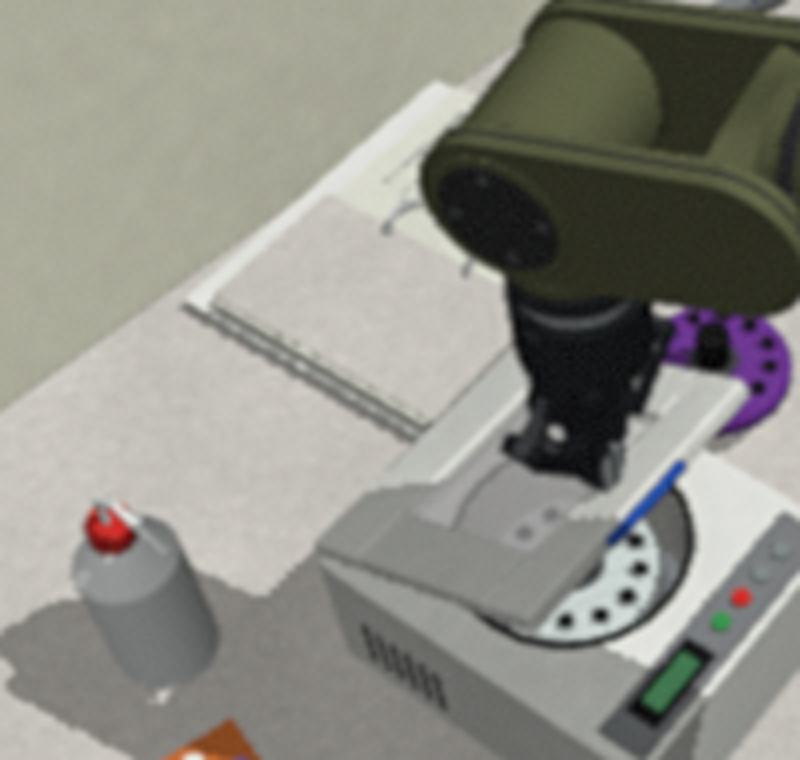

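Emit:
{"fn": "apply_moves", "kwargs": {
  "moves": [
    [[4,0,9,0,0],[9,0,20,0,0],[13,0,31,0,0],[17,0,43,0,0],[20,0,54,0,0],[22,0,63,0,0],[23,0,70,0,0],[23,0,75,0,0],[23,0,78,0,0],[23,0,79,0,0]]
  ]
}}

```text
clock: 16.8
eef_pos: [412.0, 186.1, 139.9]
orientation: [0.124, -3.124, 0.003]
force: [-12.9, -5.0, 24.4]
opening: -0.001
```

```bash
python3 -c "
from h import *
st()
c=cams.read_camera('side');crop(c,100,130,190,180,4,'s11.png')"
```

```text
t16.80 pos [412.  186.1 139.9] jaw-yaw 94.54 tilt [-0.0154 -0.0026 -0.9999] q1,q6 0.304 -1.347 F [-12.9  -5.   24.4] T [-0.74  2.25 -0.02] op -0.001
```

View pics/s11.png

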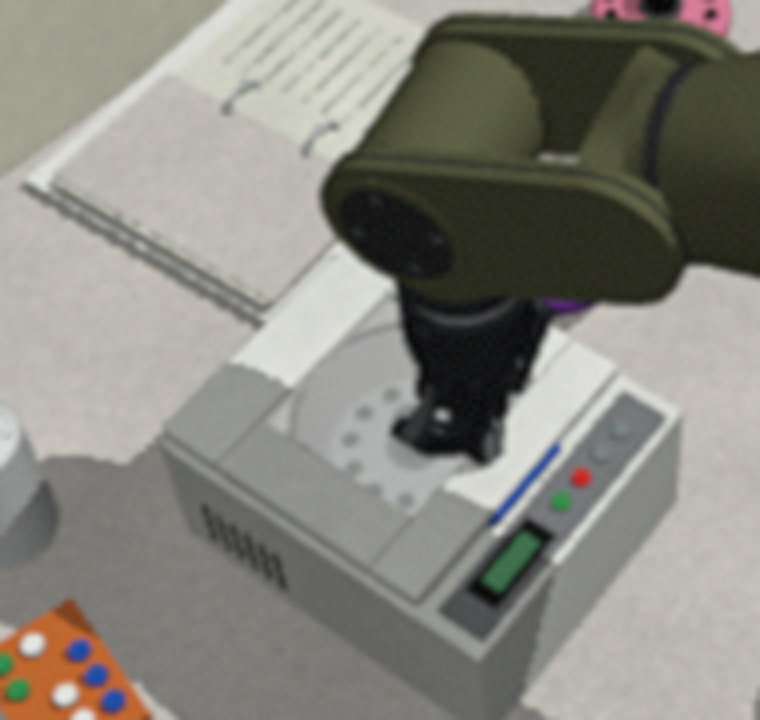

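The lid lies flush, and the fingers stopped at z = 139.9 (140 predicted for shut) with 24 N on them. I'll lift off, move clear and check.

Emit:
{"fn": "apply_moves", "kwargs": {
  "moves": [
    [[0,0,-10,0,0],[0,0,-30,0,0],[0,0,-65,0,0],[0,-20,-100,0,0],[0,-60,-130,0,0],[0,-105,-150,0,0],[0,-150,-150,0,0],[0,-195,-150,0,0],[0,-235,-150,0,0],[0,-260,-150,0,0]]
  ]
}}

```text
clock: 17.85
eef_pos: [434.8, -75.2, 290.5]
orientation: [0.12, -3.125, 0.004]
force: [0.4, 0.6, -0.5]
opening: 0.003
```

Emit:
{"fn": "apply_moves", "kwargs": {
  "moves": [
    [[0,0,0,0,0],[0,0,0,0,0],[0,0,0,0,0]]
  ]
}}

```text
clock: 18.15
eef_pos: [434.9, -74.4, 290.5]
orientation: [0.121, -3.125, 0.003]
force: [-0.1, -0.5, -0.3]
opening: 0.0
```

```bash
python3 - <<'E'
from h import *
st()
import pickle
s0,t0=pickle.load(open("c0.pkl","rb"))
s=cams.read_camera('side');t=cams.read_camera('top')
cv2.imwrite('pics/s12.png',cv2.resize(s["frame"],None,fx=1.5,fy=1.5));cv2.imwrite('pics/t12.png',cv2.resize(t["frame"],None,fx=1.5,fy=1.5))
out=[]
for c in(t,s):
    f=c["frame"].astype(int);m=(f[...,0]-f[...,2]>60)&(f[...,0]>90)
    k,l,q,ce=cv2.connectedComponentsWithStats(m.astype(np.uint8))
    print([(q[i],ce[i].round(1)) for i in range(1,k) if q[i,4]>15])
E
```

```text
t18.15 pos [434.9 -74.4 290.5] jaw-yaw 94.45 tilt [-0.0145 -0.0028 -0.9999] q1,q6 -0.287 -1.935 F [-0.1 -0.5 -0.3] T [0.03 0.02 0.04] op 0.000
[(array([372,  94,  10,   6,  43], dtype=int32), array([376.9,  96.5]))]
[(array([247,  95,   8,   4,  22], dtype=int32), array([250.7,  96.6])), (array([272, 164,  33,  28, 351], dtype=int32), array([289.1, 178.3])), (array([126, 303,   5,   4,  17], dtype=int32), array([127.9, 304.6]))]
```

View pics/s12.png

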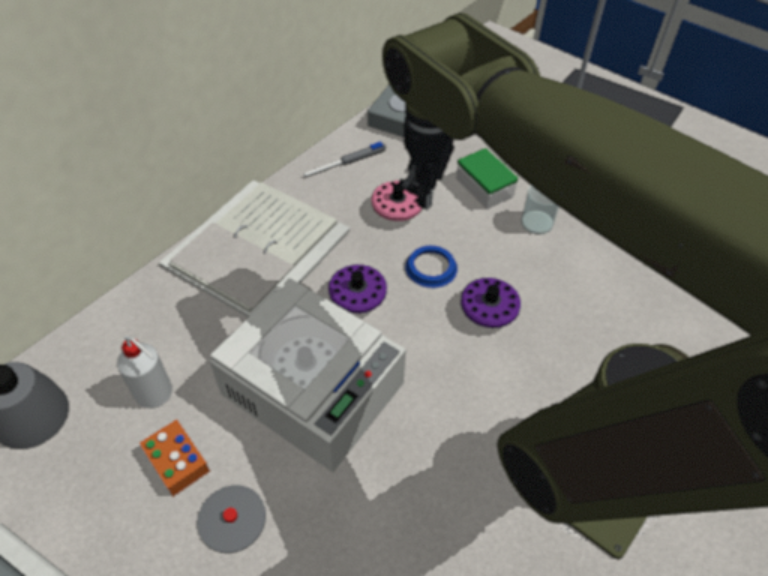

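View pics/t12.png

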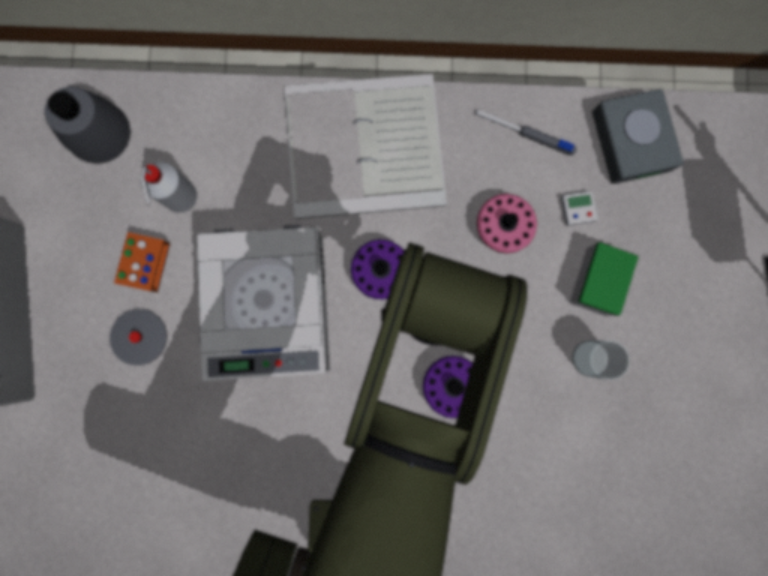

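The lid is flat over the chamber (side view (305,350), top view (262,300)), the rotor shows through the window, and the bystanders are where they were. I'll check the tab's height quickly, then hand in.

```bash
python3 - <<'E'
from h import *
s=cams.read_camera('side');t=cams.read_camera('top')
P=[]
for c,b in((t,(155,225,40,15)),(s,(215,235,30,30))):
    u,v,w,h=b;f=c["frame"][v:v+h,u:u+w].astype(int);m=(f[...,0]-f[...,2]>25)
    y,x=np.nonzero(m);P.append((x.mean()+u,y.mean()+v));print(m.sum(),P[-1])
print(tri(t,P[0],s,P[1]))
o,_,_=st()
E
```

```text
36 (np.float64(173.83333333333334), np.float64(233.41666666666666))
56 (np.float64(230.78571428571428), np.float64(250.64285714285714))
(array([380.82406419, 183.97656921, 124.9826199 ]), np.float64(0.9568250792670954))
t18.35 pos [434.9 -74.3 290.5] jaw-yaw 94.50 tilt [-0.0145 -0.0032 -0.9999] q1,q6 -0.287 -1.935 F [0.4 0.  0.2] T [ 0.02  0.02 -0.  ] op 0.000
```

```bash
python3 -c "
from plant import env
print(env.close_job())"
```

```text
the job is handed in; nothing more can be done
None
```

The rotor is home in the drive and the centrifuge lid is shut. I handed the job in at 18.4 s of the 72 s allowed.

- **Rotor:** I carried it upright by its knob from the blue stand and set it on the centring pin. I turned it about 70° under light pressure until the spigot entered the socket. It went down 9.9 mm (10 expected) and then held firm. After I let go it sat level in the chamber.
- **Lid:** I pushed it over from behind with closed fingers until it stopped. The fingers ended at 139.9 mm, against 140 predicted for shut. The tab measured 125 mm high, which also matches shut.
- **Other things:** the last pictures show the bystanders and the pink and purple look-alikes where they were. The arm was touching nothing.
- **Above the light pressing asked for:** the first touch on the drive peaked at about 13 N, and the final seating check at about 12 N. Most of the turning was at 5–7 N. The fingers pressed the shut lid with about 24 N down and 14 N sideways at the end.

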